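# Gauge a punched panel at its marked spot

### The job

Three punched-out slugs lie on the sloping panel of the inspection stand, in the way of its thickness check: sweep them with the brush down into the trough along the panel's low edge, touching them with nothing but the brush, and lay the brush back on the bench. Then lift the thickness gauge out of its holder and hold its sprung tip on the centre of the ringed mark, square to the sloping panel, pressed lightly to about half of the tip's travel and never right in. Finish while still holding the gauge there, and leave the wheel, tape measure and hex key where they lie.

Things in the scene. Friction and masses are not known exactly. Their poses are not given: they have to be found in the camera images.
- stand: fixed aluminium stand, 181 x 121 mm. Origin on the bench under it; +x points level towards the high side, y across the slope, z up. Its panel rises towards +x at 15 degrees. The catch trough lies along the low edge: inside, x = -0.088 to -0.036, y = -0.056 to 0.056, floor at z = 0.006, lip and ends 0.042 high; the panel's face starts at x = -0.036, z = 0.046 and ends at x = 0.080, z = 0.077
- panel: the flat grey plastic panel fixed on the stand, 120 mm (along the slope) x 114 x 10 mm, with three 24 mm holes along its high edge (centres x = 0.043, y = -0.034, 0, 0.034). Origin at the centre of its underside; x runs up the slope, y across, z is square to the panel (15 degrees from vertical, leaning to the low side); upper face at z = 0.010, low edge at x = -0.060, no rims
- spot (a point): the mark to gauge: centre of the small scribed ring (20 mm across, with four outer ticks and a centre dot) on the panel's upper face; axes as the panel's
- slug_0: loose grey plastic slug, a disc 24 mm across and 10 mm thick, lying flat on the panel; origin at the centre of its underside
- slug_1: another slug just like slug_0; origin at the centre of its underside
- slug_2: another slug just like slug_0; origin at the centre of its underside
- brush: loose rigid dusting brush lying flat on the bench, 204 x 39 x 18 mm, 0.07 kg. Origin at the centre of its underside; y runs along it: bristles (40 mm wide, 14 mm thick) from y = -0.102 to -0.056, ferrule to -0.036, wooden handle to +0.102, tapering from 31 to 19 mm wide. Between it and the inspection stand is a fixed wooden jig with a red-handled toggle clamp, 82 mm high
- brush_grip (a point): point on the brush's handle 40 mm behind the brush's middle (y = +0.040 of the brush), half-way up (9 mm above its underside), where the handle is about 22 mm wide and can be gripped across; axes as the brush's
- holder: fixed gauge holder: a steel foot 80 mm across with an upright tube 43 mm across and 62 mm high, open at the top (bore 27 mm); origin at the centre of its underside
- gauge: loose thickness gauge: hand-held probe 151 mm long, 0.14 kg, hanging upright by its collar on the holder's tube, its top 159 mm above the bench; lifting it 70 mm frees it. z runs from tip to butt; origin at the end of the unpressed tip. Steel nose 23 mm across to z = 0.054, collar 37 mm across to 0.064, round black grip 28 mm across to 0.144, cap to 0.151
- gauge_grip (a point): centre of the gauge's black grip, on its axis, 104 mm from the end of the unpressed tip; axes as the gauge's
- gauge_tip (a joint): how far the gauge's sprung steel tip is pushed in, m: 0 = fully out, 0.009 = right in (the end of its travel). It starts to move at about 1.5 N and takes 0.6 N more for each mm (about 4 N half-way)
- gauge_point (a point): the end of the gauge's round-ended sprung tip (10 mm across)
- wheel_0: bystander: single black caster wheel lying flat, 68 mm across, 17 mm thick
- tape_measure: bystander: yellow pocket tape measure, 34 x 79 x 58 mm
- hex_key: bystander: hex key lying flat, 33 x 88 x 7 mm

How it is judged:
On the way, in this order (a step that is already met when the one before it is completed fails the run):
1. all three slugs lie in the trough (x of slug_0 in the frame of stand between -0.095 and -0.03 m and y of slug_0 in the frame of stand between -0.065 and 0.065 m and z of each of slug_0, slug_1, slug_2 in the frame of stand below 0.042 m and x of slug_1 in the frame of stand between -0.095 and -0.03 m and y of slug_1 in the frame of stand between -0.065 and 0.065 m and x of slug_2 in the frame of stand between -0.095 and -0.03 m and y of slug_2 in the frame of stand between -0.065 and 0.065 m), for 0.2 s.
2. the brush lies on the bench, let go (height (world z) of brush_grip below 0.025 m and linear speed of brush below 0.02 m/s and contact force between brush and the fingers below 0.05 N and contact force between brush and stand below 0.05 N), for 0.2 s.
3. the gauge is lifted clear of its holder (z of gauge in the frame of holder above 0.07 m and contact force between gauge and the fingers above 1 N), for 0.1 s.
At the end, for the whole second after the job is handed in: All slugs lie in the trough; the brush rests on the bench, let go, clear of the stand; the gauge is held still in the fingers, tip end within 6 mm of the mark's centre, axis within 0.10 rad of square to the panel, tip pushed in 2.5 to 7 mm of its 9 mm (1.5 to 10 N on the panel) (all of step 1 and all of step 2 and distance between gauge_point and spot below 0.006 m and angle between the z axis of gauge_grip and the z axis of panel, either way round below 0.1 rad and value of joint gauge_tip between 0.0025 and 0.007 m and contact force between gauge and stand between 1.5 and 10 N and contact force between gauge and the fingers above 1 N and linear speed of gauge below 0.01 m/s); the arm keeps its last pose, push and grip.
It fails at once if a slug is touched by the gripper, the arm or the gauge (contact force between any of slug_0, slug_1, slug_2 and the fingers above 0.3 N or contact force between any of slug_0, slug_1, slug_2 and the arm above 0.3 N or contact force between any of slug_0, slug_1, slug_2 and gauge above 0.3 N).
It fails at once if the gauge's tip is pushed right in (value of joint gauge_tip above 0.0086 m).
It fails at once if a bystander is moved more than 20 mm (distance of any of wheel_0, tape_measure, hex_key from where it was at the start of the episode above 0.02 m).
It also fails if it takes over 61 s, if anything falls off the work surface, if the arm or the gripper's body presses on something with over 40 N, if the wrist force passes 120 N, or if a joint passes its speed limit or range.

### The arm

A 7-joint arm with a two-finger parallel gripper is mounted at the origin on a cart in front of the work surface, level with it; the furniture and walls round the work are solid. World frame = base frame: x ahead of the robot, y to its left, z up, the work surface at z = 0. Lengths are in m, angles in rad, forces in N, time in s.
With the tool pointing down it reaches from about 0.4 to 0.85 m from the base axis. Payload 10.4 kg.
Tool frame: the origin (TCP) lies between the finger pads; the fingertips stand ahead of it and the grasp point (between the pads) lies 5 mm behind it (manip.tip_extent is the z of the fingertips in the tool frame, in m); z points along the fingers, y is the line along which they close (so a half turn about z gives the same grasp; the last joint's range is limited). The gripper opens to 85 mm and grips with 20 to 120 N. Pads are 22 mm wide; open, the fingers measure 114 mm over their backs; the gripper's body (76 mm by 85 mm) begins 54 mm behind the grasp point. The pads swing forward as they close: fully open they stand 13 mm farther back than shut.
Start: joints at [-1.331, 0.332, -0.065, 1.46, 0.022, 1.35, -0.088], TCP at [0.162, 0.604, 0.245] pointing down, gripper open.
Joint ranges: [-2.6, 2.6], [-0.5, 2.12], [-1.47, 1.34], [0.16, 2.42], [-1.27, 4.41], [0.06, 2.06], [-2.6, 2.6]. Speed limits (rad/s): [2.22, 2.22, 2.79, 2.79, 3.14, 3.14, 3.14].

### API

Orientations are given as a unit quaternion [x, y, z, w].
In Python, from workcell import status, viewer, manip gives the robot as it stands.
- The arm moves only by the tool play_rows, never from a script. Its argument "plan" is one flat list of numbers, 7 for each row, row after row: the turn, a rotation vector about the tool's x, y, z in degrees, then the shift along the tool's x, y, z in m, then the opening, from 0 (shut) to 1 (fully open). In form: [ax, ay, az, dx, dy, dz, grip, ax, ay, az, dx, dy, dz, grip, ...]. A call has 1 to 20 rows; each row is the pose to reach, as a shift and turn from the pose commanded when the call began, along the tool's axes at that moment; what a row does not reach only later rows make up. A row lasts 1/8 s, in which the tool goes at most 62.5 mm and 10.7 degrees, less where a joint would pass 70% of its speed; a pose out of reach is approached as far as the arm can. A call with a gripper value outside its range is refused whole. The fingers move at their own pace and stop on an object; "squeeze" is the grip in N (left out, the last holds). Time passes only in rows, so rows that repeat a pose let the fingers close. It gives the time, the measured TCP pose, the force, the opening and the grip force at its end, in the units of the state.
- status.get_obs(): the state, without advancing time (a new reading comes with each control period).
- viewer.camera(name): name is "scene" or "top" or "wrist"; returns the picture (420x560x3 uint8, red, green, blue); there is no depth.
- viewer.camera_model(name): a dict with "fx", "fy", "cx", "cy" (pixels), "D" ([k1, k2, p1, p2, k3] as OpenCV has them; the pictures are not rectified), "R" (3x3) and "t" (3): a world point X has camera coordinates R X + t. Camera axes: x right, y down, z forward; pixel columns grow to the right and rows downward; lengths in m; the calibration is good to about 2 mm. A picture is of the moment at which its call begins: read the wrist's pose just before it. camera_model takes no time and is no camera call; for the wrist camera it gives the pose at the moment of the call.
- manip.hand_in(): hands the job in; it is judged then, once.
The state is a dict: "clock": time; "joint_pos": joint angles; "joint_velocities": joint speeds; "tau": joint torques, N m; "position": TCP position; "ee_rot": TCP orientation; "ft_force": force on the tool from outside, world axes, zero at the start; "torque": the same for the moment, N m; "grip_width": opening from 0.0 (shut) to 1.0 (fully open); "grasp_force": force on a finger pad.
Only numpy, scipy, OpenCV 4.12 (cv2) and the standard library are available. Lean on these libraries where they do the work, as an engineer would, in place of code of your own. Each camera call takes 0.05 s, during which the arm holds its last target. There are 200 camera calls.

## Working session

There is one attempt and no reset: what is moved stays moved. The work goes in short steps, Python scripts to look and compute and a tool call to move; the robot and the scene stay as the last step left them, time stands still between calls to the robot, and variables do not carry over. Pictures are saved under pics/ and viewed, at most 10 in all, crops included, and the job is handed in when it is done.

Besides the shell and the picture viewer there is one more tool, called after "Call:" by a JSON object that holds its "name" and its "arguments". play_rows: Moves the arm, as the interface text tells. Its arguments: {"type":"object","properties":{"plan":{"type":"array","items":{"type":"number"}},"squeeze":{"type":"number"}},"required":["plan"]}

```bash
mkdir -p pics && ls && python3 - <<'E'
from workcell import status, viewer, manip
import cv2,json,numpy as np
o=status.get_obs();print({k:np.round(v,3).tolist() for k,v in o.items()},manip.tip_extent)
for n in ["scene","top"]:
    im=viewer.camera(n);cv2.imwrite(f"pics/{n}0.png",im[:,:,::-1])
    m=viewer.camera_model(n);print(n,{k:np.round(v,4).tolist() for k,v in m.items()})
E
```

```text
pics
{'clock': 0.0, 'joint_pos': [-1.331, 0.333, -0.065, 1.461, 0.022, 1.35, -0.088], 'joint_velocities': [-0.0, 0.0, -0.002, -0.001, 0.001, -0.001, -0.001], 'tau': [0.0, -62.544, 0.049, -39.162, 0.016, 0.01, -0.0], 'position': [0.162, 0.603, 0.245], 'ee_rot': [0.131, 0.991, -0.001, -0.0], 'ft_force': [0.262, 0.387, 0.461], 'torque': [-0.005, 0.001, 0.044], 'grasp_force': 0.0, 'grip_width': 1.001} 0.014
scene {'fx': 415.1424, 'fy': 415.1424, 'cx': 276.749, 'cy': 217.6067, 'D': [-0.0197, 0.0, 0.0, 0.0, 0.0], 'R': [[-0.7336, -0.6794, 0.0121], [-0.5161, 0.5455, -0.6604], [0.4421, -0.4907, -0.7508]], 't': [0.4728, 0.3275, 0.7134]}
top {'fx': 404.1825, 'fy': 404.1825, 'cx': 278.6216, 'cy': 207.2345, 'D': [-0.0515, 0.0, 0.0, 0.0, 0.0], 'R': [[0.0039, -0.9997, 0.0256], [-0.9943, -0.0066, -0.106], [0.1062, -0.025, -0.994]], 't': [0.0603, 0.5996, 1.0522]}
```

View pics/top0.png

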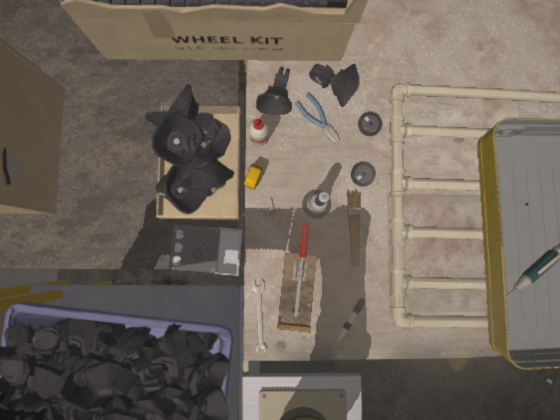

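View pics/scene0.png

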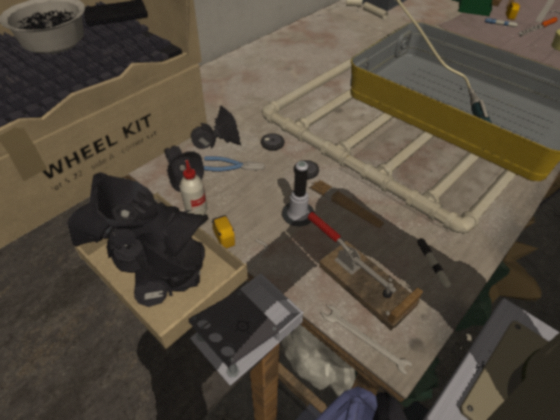

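The top view shows the stand at about (205,250), holder and gauge (318,203), brush (354,228), jig (298,290), tape (254,176) and wheel (363,174). The scene view shows the same layout. I'll zoom in on both.

```bash
python3 - <<'E'
import cv2,numpy as np
a=cv2.imread("pics/top0.png")[155:345,150:390];b=cv2.imread("pics/scene0.png")[265:385,180:320]
a=cv2.resize(a,None,fx=2.5,fy=2.5,interpolation=cv2.INTER_CUBIC)
cv2.imwrite("pics/tc.png",cv2.convertScaleAbs(a,alpha=1.5,beta=10))
b=cv2.resize(b,None,fx=5,fy=5,interpolation=cv2.INTER_CUBIC)
cv2.imwrite("pics/sc.png",cv2.convertScaleAbs(b,alpha=1.8,beta=10))
E
```

```text
(no output)
```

View pics/tc.png

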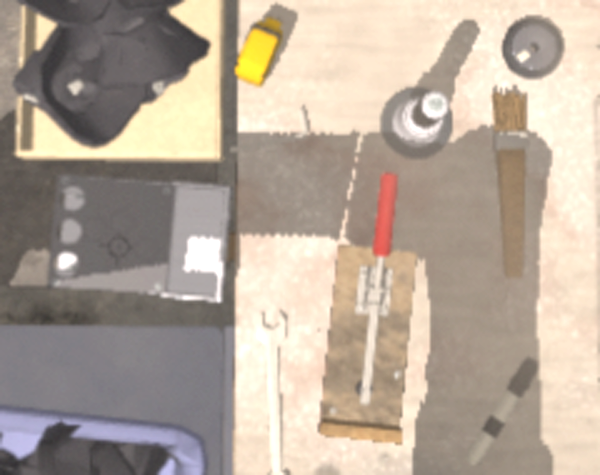

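View pics/sc.png

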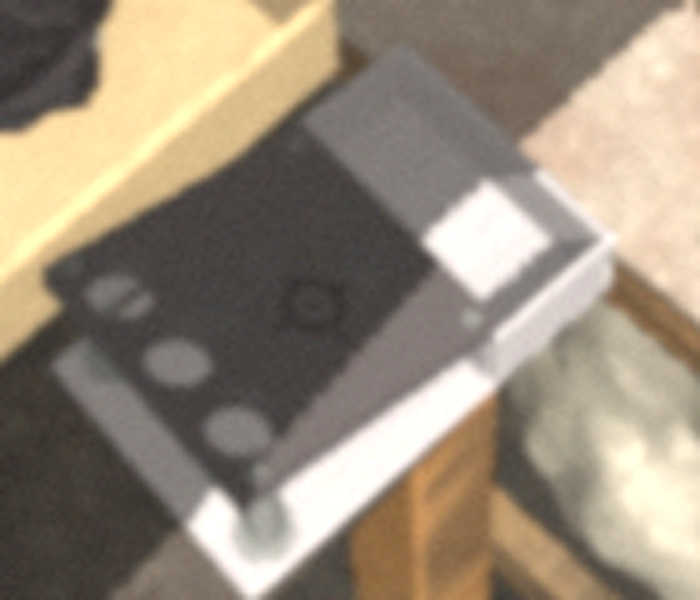

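The top crop shows the stand with its holes on the left (+y, the high side) and the trough on the right. The ring is at crop (119,247), the panel's low edge runs from about (176,183) to (167,297), and the lip corners are at (230,185) and (222,300). The slugs don't stand out, so I need a closer look. First I'll turn the pixels into points.

```bash
cat > h.py <<'E'
import numpy as np,cv2
from scipy.spatial.transform import Rotation as Rn
from workcell import status, viewer, manip
def ray(m,uv):
    K=np.array([[m["fx"],0,m["cx"]],[0,m["fy"],m["cy"]],[0,0,1]])
    p=cv2.undistortPoints(np.array(uv,float).reshape(-1,1,2),K,np.array(m["D"]))[:,0]
    R=np.array(m["R"]);d=np.c_[p,np.ones(len(p))]@R
    return -R.T@np.array(m["t"]),d
def onz(m,uv,z):
    c,d=ray(m,uv);s=(np.atleast_1d(z)-c[2])/d[:,2];return c+s[:,None]*d
def proj(m,X):
    K=np.array([[m["fx"],0,m["cx"]],[0,m["fy"],m["cy"]],[0,0,1]])
    return cv2.projectPoints(np.array(X,float).reshape(-1,3),cv2.Rodrigues(np.array(m["R"]))[0],np.array(m["t"]),K,np.array(m["D"]))[0][:,0]
E
python3 - <<'E'
from h import *
m=viewer.camera_model("top")
c=lambda L:[(x/2.5+150,y/2.5+155) for x,y in L]
names=["lowA","lowB","lipA","lipB","hiA","hiB","ring","h0","h1","h2"]
z=[.046,.046,.042,.042,.077,.077,.056,.067,.067,.067]
P=onz(m,c([(176,183),(167,297),(230,185),(222,300),(62,175),(50,287),(119,247),(73,198),(69,231),(65,262)]),z)
for n,p in zip(names,P):print(n,P[names.index(n)].round(4))
print("gauge top",onz(m,c([(434,104)]),.159), "foot",onz(m,c([(415,122)]),0.006))
print("brush bristle end, handle end",onz(m,c([(510,88),(513,276)]),.01).round(4))
print("tape,wheel,jig",onz(m,c([(256,55),(533,47),(390,175),(375,255),(380,340)]),[.04,.017,.08,.08,.03]).round(3))
o=status.get_obs();w=viewer.camera_model("wrist");R=np.array(w["R"])
T=Rn.from_quat(o["ee_rot"]).as_matrix()
cw=-R.T@np.array(w["t"]);print("cam in tool",T.T@(cw-o["position"]),(T.T@R.T).round(3).tolist(),w["fx"],w["cx"],w["cy"]);print("tool axes",T.round(3).tolist())
E
```

```text
lowA [0.5414 0.2163 0.046 ]
lowB [0.4229 0.2236 0.046 ]
lipA [0.5398 0.16   0.042 ]
lipB [0.4199 0.1668 0.042 ]
hiA [0.5471 0.3289 0.077 ]
hiB [0.434  0.3378 0.077 ]
ring [0.4744 0.2728 0.056 ]
h0 [0.5242 0.3192 0.067 ]
h1 [0.4904 0.3224 0.067 ]
h2 [0.4589 0.3256 0.067 ]
gauge top [[ 0.61172879 -0.04018103  0.159     ]] foot [[ 0.61212954 -0.04007902  0.006     ]]
brush bristle end, handle end [[ 0.6502 -0.1453  0.01  ]
 [ 0.4442 -0.1455  0.01  ]]
tape,wheel,jig [[ 0.679  0.134  0.04 ]
 [ 0.695 -0.17   0.017]
 [ 0.549 -0.005  0.08 ]
 [ 0.468  0.01   0.08 ]
 [ 0.378  0.001  0.03 ]]
cam in tool [ 0.06920623  0.00024844 -0.13005539] [[0.001, -0.962, -0.273], [1.0, 0.001, 0.001], [-0.001, -0.273, 0.962]] 364.9131264317799 274.1598000026073 210.1012635129925
tool axes [[-0.966, 0.26, -0.0], [0.26, 0.966, -0.001], [-0.0, -0.001, -1.0]]
```

Panel edges agree: the stand's origin is at about (0.485,0.2545) with its x axis at about 86°. Brush length (206 mm) and panel edges (about 114 and 118 mm) match the given sizes. I'll move the wrist camera over the stand.

Call:
{"name": "play_rows", "arguments": {"plan": [0,0,-15,-0.349,-0.266,0.045,1,0,0,-15,-0.349,-0.266,0.045,1,0,0,-15,-0.349,-0.266,0.045,1,0,0,-15,-0.349,-0.266,0.045,1,0,0,-15,-0.349,-0.266,0.045,1,0,0,-15,-0.349,-0.266,0.045,1,0,0,-15,-0.349,-0.266,0.045,1,0,0,-15,-0.349,-0.266,0.045,1,0,0,-15,-0.349,-0.266,0.045,1,0,0,-15,-0.349,-0.266,0.045,1]}}

```text
clock: 1.35
position: [0.4294, 0.2575, 0.2003]
ee_rot: [-0.001, 1.0, 0.0, -0.0]
ft_force: [-0.5, 0.2, -0.0]
grip_width: 1.002
grasp_force: 0.0
```

```bash
python3 - <<'E'
from h import *
import pickle
m=viewer.camera_model("wrist");im=viewer.camera("wrist")[:,:,::-1]
pickle.dump(m,open("w1.pkl","wb"));cv2.imwrite("pics/w1.png",im)
o=status.get_obs();print(o["clock"],o["position"])
b=cv2.cvtColor(im,cv2.COLOR_BGR2LAB);b[:,:,0]=cv2.createCLAHE(3,(6,6)).apply(np.ascontiguousarray(b[:,:,0]));e=cv2.cvtColor(b,cv2.COLOR_LAB2BGR)
cv2.imwrite("pics/w1e.png",cv2.resize(e,(784,588),interpolation=cv2.INTER_CUBIC))
E
```

```text
1.4 [0.42939589 0.25743779 0.20030685]
```

View pics/w1e.png

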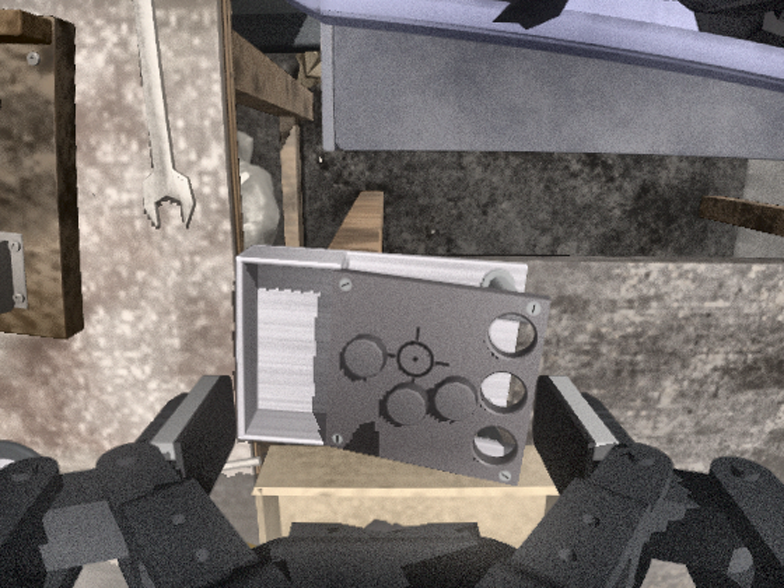

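The wrist view (at 1.4× scale) shows the trough on the left, and slugs at about (361,357), (405,405) and (455,399). The ring is at (416,358) and the holes at (512,334), (503,391) and (495,444). The panel's corner screws are at (346,285), (336,439), (534,308) and (505,477).

```bash
python3 - <<'E'
from h import *
import pickle
m=pickle.load(open("w1.pkl","rb"))
t=np.tan(np.radians(15))
def pl(uv,org,ux,h):  # intersect with plane parallel to panel, h above face
    c,d=ray(m,np.array(uv)/1.4)
    n=np.array([-np.sin(np.radians(15))*ux[0],-np.sin(np.radians(15))*ux[1],np.cos(np.radians(15))])
    p0=np.array([org[0]-.036*ux[0],org[1]-.036*ux[1],.046])+h*n
    s=((p0-c)@n)/(d@n);return c+s[:,None]*d
org=np.array([.485,.2545]);a=np.radians(86)
H=[(512,334),(503,391),(495,444)]
for _ in range(3):
    ux=np.array([np.cos(a),np.sin(a)]);P=pl(H,org,ux,0)
    v=P[0]-P[2]; a=np.arctan2(v[1],v[0])+np.pi/2   # h row runs along -/+y of stand
    uy=v[:2]/np.hypot(*v[:2]); 
    if uy[0]>0: uy=-uy
    ux=np.array([uy[1],-uy[0]]);a=np.arctan2(ux[1],ux[0])
    org=P[:,:2].mean(0)-(.022+(.043-.0)*np.cos(np.radians(15)))*ux
print("a",np.degrees(a),"org",org,"spacing",np.linalg.norm(P[0]-P[2]),"ux",ux)
def st(P): d=P[:,:2]-org;return np.c_[d@ux,d@np.array([-ux[1],ux[0]]),P[:,2]]
print("low/high corners",st(pl([(328,271),(319,443),(550,297),(519,485)],org,ux,0)).round(4).tolist())
R=pl([(416,358)],org,ux,0);print("ring",R,st(R))
S=pl([(361,357),(405,405),(455,399)],org,ux,.008);print("slugs",S.round(4).tolist(),st(S).round(4).tolist())
E
```

```text
a 86.1712030481867 org [0.48540457 0.26152176] spacing 0.06814110749546888 ux [0.06677539 0.99776803]
low/high corners [[-0.0393, 0.0554, 0.0451], [-0.0409, -0.058, 0.0447], [0.0795, 0.0572, 0.077], [0.0805, -0.0583, 0.0772]]
ring [[0.47516887 0.27654234 0.0594788 ]] [[0.01430357 0.01121586 0.0594788 ]]
slugs [[0.4747, 0.2451, 0.0593], [0.5014, 0.2703, 0.0666], [0.4939, 0.2979, 0.0738]] [[-0.0171, 0.0096, 0.0593], [0.0099, -0.0154, 0.0666], [0.0368, -0.006, 0.0738]]
```

Hole spacing of 68.1 mm matches. The stand's origin is at about (0.4855,0.260) with its x axis at 86.2°. The slugs are at world (0.475,0.245), (0.501,0.270) and (0.494,0.298), and the ring is at (0.475,0.2755). Next I'll go above the brush handle.

Call:
{"name": "play_rows", "arguments": {"plan": [0,0,0,-0.079,-0.403,0,1,0,0,0,-0.079,-0.403,0,1,0,0,0,-0.079,-0.403,0,1,0,0,0,-0.079,-0.403,0,1,0,0,0,-0.079,-0.403,0,1,0,0,0,-0.079,-0.403,0,1,0,0,0,-0.079,-0.403,0.05,1,0,0,0,-0.079,-0.403,0.09,1,0,0,0,-0.079,-0.403,0.09,1,0,0,0,-0.079,-0.403,0.09,1]}}

```text
clock: 2.65
position: [0.5099, -0.1461, 0.1118]
ee_rot: [-0.0, 1.0, 0.0, 0.001]
ft_force: [-0.3, -0.1, 0.6]
grip_width: 1.004
grasp_force: 0.0
```

```bash
python3 - <<'E'
from h import *
import pickle
m=viewer.camera_model("wrist");im=viewer.camera("wrist")[:,:,::-1].copy()
pickle.dump(m,open("w2.pkl","wb"))
o=status.get_obs();print(o["clock"],o["position"],o["ee_rot"])
pr=proj(m,[(.444,-.1455,.018),(.508,-.1455,.018),(.65,-.1455,.016)]);print(pr.round(0).tolist())
cv2.imwrite("pics/w2.png",im);cv2.imwrite("pics/w2e.png",cv2.resize(cv2.convertScaleAbs(im,alpha=1.5),(784,588)))
E
```

```text
2.7 [ 0.51019218 -0.14624852  0.11216269] [-3.49262290e-04  9.99999067e-01  1.15375703e-04  1.31553493e-03]
[[275.0, 112.0], [274.0, 215.0], [274.0, 391.0]]
```

View pics/w2e.png

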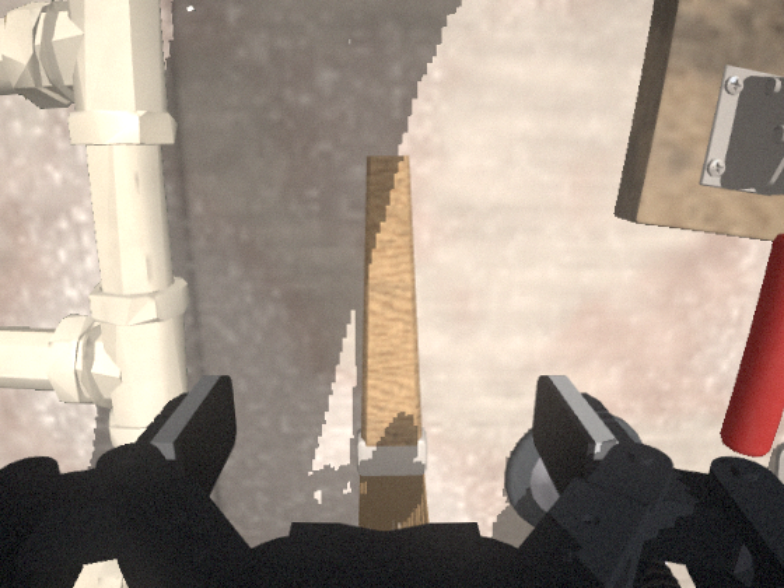

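The handle end is at (388,156), as predicted, and the ferrule is at (391,460). The brush is 2–3 mm to +y and yawed by about 1°. I'll grasp it.

Call:
{"name": "play_rows", "arguments": {"plan": [0,0,-1,0.003,0.003,0.05,1,0,0,-1,0.003,0.003,0.085,1,0,0,-1,0.003,0.003,0.094,1,0,0,-1,0.003,0.003,0.094,0.6,0,0,-1,0.003,0.003,0.094,0,0,0,-1,0.003,0.003,0.094,0,0,0,-1,0.003,0.003,0.094,0,0,0,-1,0.003,0.003,0.094,0,0,0,-1,0.003,0.003,0.094,0,0,0,-1,0.003,0.003,0.094,0], "squeeze": 60}}

```text
clock: 3.95
position: [0.5066, -0.1441, 0.0176]
ee_rot: [-0.008, 1.0, 0.0, 0.001]
ft_force: [-3.1, 1.2, 10.7]
grip_width: 0.264
grasp_force: 58.6
```

```bash
cat >> h.py <<'E'
org=np.array([.4855,.2600]);ux=np.array([.0668,.9978]);uy=np.array([-ux[1],ux[0]])
c15,s15=np.cos(np.radians(15)),np.sin(np.radians(15))
n=np.array([-s15*ux[0],-s15*ux[1],c15]);up=np.array([c15*ux[0],c15*ux[1],s15])
def face(x,y,h): # stand x,y on panel face, h along the normal
    p=org+x*ux+y*uy;return np.array([*p,.046+(x+.036)*np.tan(np.radians(15))])+h*n
Rsw=np.c_[[*uy,0],up,-n]
def rel(p,R=None,o=None):
    o=o or status.get_obs();T=Rn.from_quat(o["ee_rot"]).as_matrix()
    r=np.zeros(3) if R is None else np.degrees(Rn.from_matrix(T.T@R).as_rotvec())
    return np.r_[r.round(1),(T.T@(np.array(p)-o["position"])).round(4)].tolist()
E
python3 - <<'E'
from h import *
print(np.linalg.det(Rsw))
for p,R in [((.507,-.144,.13),None),((.41,-.14,.18),None),(face(.0745,.102,.07),Rsw),(face(.0745,.102,.0191),Rsw),(face(-.023,.102,.0191),Rsw)]:
    print(np.round(p,3),rel(p,R))
E
```

```text
1.00006708
[ 0.507 -0.144  0.13 ] [0.0, 0.0, 0.0, -0.0006, 0.0001, -0.1124]
[ 0.41 -0.14  0.18] [0.0, 0.0, 0.0, 0.0963, 0.0057, -0.1626]
[0.387 0.323 0.143] [-15.0, -0.5, 4.8, 0.1112, 0.4691, -0.1256]
[0.388 0.336 0.094] [-15.0, -0.5, 4.8, 0.1102, 0.4822, -0.0764]
[0.382 0.239 0.068] [-15.0, -0.5, 4.8, 0.1184, 0.385, -0.0504]
```

Call:
{"name": "play_rows", "arguments": {"plan": [0,0,0,0,0,-0.06,0,0,0,0,0,0,-0.112,0,0,0,0,0.05,0.003,-0.14,0,0,0,0,0.096,0.006,-0.163,0,-8,0,2.5,0.1,0.07,-0.163,0,-8,0,2.5,0.1,0.13,-0.163,0,-8,0,2.5,0.1,0.19,-0.163,0,-8,0,2.5,0.1,0.25,-0.163,0,-15,-0.5,4.8,0.105,0.31,-0.163,0,-15,-0.5,4.8,0.111,0.37,-0.163,0,-15,-0.5,4.8,0.111,0.43,-0.155,0,-15,-0.5,4.8,0.111,0.469,-0.14,0,-15,-0.5,4.8,0.111,0.469,-0.126,0,-15,-0.5,4.8,0.111,0.469,-0.126,0,-15,-0.5,4.8,0.111,0.469,-0.126,0]}}

```text
clock: 5.82
position: [0.3878, 0.322, 0.1429]
ee_rot: [0.035, 0.991, 0.131, 0.004]
ft_force: [0.1, 0.0, -0.0]
grip_width: 0.265
grasp_force: 59.6
```

```bash
python3 - <<'E'
from h import *
m=viewer.camera_model("wrist");im=viewer.camera("wrist")[:,:,::-1].copy()
o=status.get_obs();print(o["clock"],o["position"],o["grip_width"],o["grasp_force"])
cv2.imwrite("pics/w3.png",cv2.resize(cv2.convertScaleAbs(im,alpha=1.5),(784,588)))
print([rel(face(x,.102,h),Rsw) for x,h in [(.0745,.0191),(-.023,.0191),(-.023,.1)]])
print(proj(m,[face(.0745,-.04,.058),face(.0745,.102,.068)])*1.4)
E
```

```text
5.875 [0.38788864 0.32224589 0.14310079] 0.26565110126797725 59.61891596685746
[[0.0, -0.0, -0.2, 0.0004, 0.0008, 0.051], [0.0, -0.0, -0.2, 0.0001, -0.1002, 0.0509], [0.0, -0.0, -0.2, 0.0002, -0.1001, -0.03]]
[[385.36010849 698.35132836]
 [384.98304758 399.31853968]]
```

View pics/w3.png

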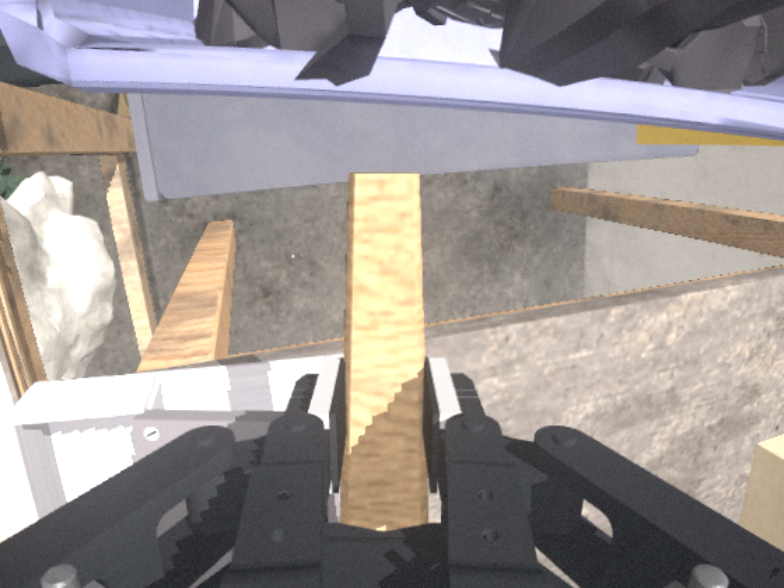

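The brush is held straight with its handle along the grip centreline, and the bristles are over the stand. Before descending I'll check the height of the blue crate's rim.

```bash
python3 - <<'E'
from h import *
a=viewer.camera_model("top");b=viewer.camera_model("wrist")
for u,v in [((229,327),(70/1.4,60/1.4))]:
    c1,d1=ray(a,[u]);c2,d2=ray(b,[v]);s=np.linalg.lstsq(np.c_[d1[0],-d2[0]],c2-c1,rcond=None)[0]
    print(c1+s[0]*d1[0],c2+s[1]*d2[0])
E
```

```text
[ 0.26499211  0.20150272 -0.07581817] [ 0.25520073  0.20135204 -0.07401884]
```

The crate's rim is at about z = −0.075, well below the arm's path. I'll descend and sweep.

Call:
{"name": "play_rows", "arguments": {"plan": [0,0,0,0,0,0.025,0,0,0,0,0,0,0.045,0,0,0,0,0,0,0.051,0,0,0,0,0,0,0.051,0,0,0,0,0,-0.009,0.051,0,0,0,0,0,-0.018,0.051,0,0,0,0,0,-0.027,0.051,0,0,0,0,0,-0.036,0.051,0,0,0,0,0,-0.045,0.051,0,0,0,0,0,-0.054,0.051,0,0,0,0,0,-0.063,0.051,0,0,0,0,0,-0.072,0.051,0,0,0,0,0,-0.081,0.051,0,0,0,0,0,-0.09,0.051,0,0,0,0,0,-0.098,0.051,0,0,0,0,0,-0.102,0.051,0,0,0,0,0,-0.102,0.051,0]}}

```text
clock: 8.0
position: [0.3813, 0.2377, 0.0666]
ee_rot: [0.034, 0.991, 0.131, 0.003]
ft_force: [-0.1, 0.6, -0.4]
grip_width: 0.263
grasp_force: 59.6
```

```bash
python3 - <<'E'
from h import *
im=viewer.camera("top")[:,:,::-1][205:300,140:280];o=status.get_obs();print(o["clock"],o["position"],o["ft_force"],rel(face(-.023,.102,.0191),Rsw))
im2=viewer.camera("scene")[:,:,::-1][265:385,180:320]
f=lambda i,w,h:cv2.resize(cv2.convertScaleAbs(i,alpha=1.7,beta=10),(w,h),interpolation=cv2.INTER_CUBIC)
cv2.imwrite("pics/s4.png",np.hstack([f(im,400,271),f(im2,316,271)]))
E
```

```text
8.05 [0.38127026 0.23797494 0.06665672] [ 0.40217958  0.37794951 -0.87221071] [0.0, -0.1, -0.1, -0.0005, 0.0013, -0.001]
```

View pics/s4.png

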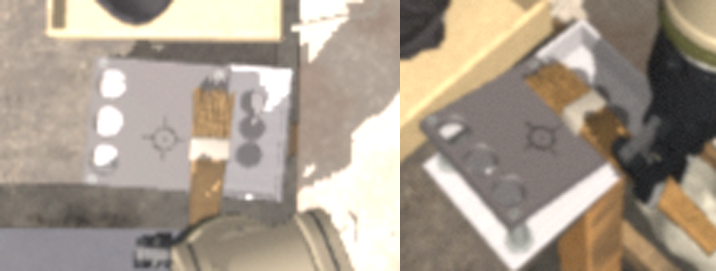

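All three slugs are in the trough, at (255,103), (252,125) and (250,153) in the left panel. I'll carry the brush back.

```bash
python3 - <<'E'
from h import *
D=Rn.from_quat([-.008,1,0,0]).as_matrix()
for p,R in [(face(-.023,.102,.1),Rsw),((.40,.15,.18),None),((.41,-.144,.18),D),((.507,-.144,.11),D),((.507,-.144,.0185),D)]: print(rel(p,R))
E
```

```text
[0.0, -0.1, -0.1, -0.0004, 0.0012, -0.0819]
[0.0, 0.0, 0.0, -0.0244, -0.0543, -0.1319]
[15.0, 0.5, -4.8, -0.0541, -0.337, -0.2078]
[15.0, 0.5, -4.8, -0.1511, -0.3488, -0.1387]
[15.0, 0.5, -4.8, -0.1513, -0.3725, -0.0503]
```

Call:
{"name": "play_rows", "arguments": {"plan": [0,0,0,0,0,-0.05,0,0,0,0,0,0,-0.09,0,0,0,0,-0.024,-0.054,-0.132,0,7,0,-2,-0.03,-0.11,-0.146,0,7,0,-2,-0.036,-0.168,-0.162,0,15,0.5,-4.8,-0.042,-0.225,-0.178,0,15,0.5,-4.8,-0.048,-0.282,-0.193,0,15,0.5,-4.8,-0.054,-0.337,-0.208,0,15,0.5,-4.8,-0.054,-0.337,-0.208,0,15,0.5,-4.8,-0.103,-0.343,-0.173,0,15,0.5,-4.8,-0.151,-0.349,-0.139,0,15,0.5,-4.8,-0.151,-0.349,-0.139,0,15,0.5,-4.8,-0.151,-0.361,-0.095,0,15,0.5,-4.8,-0.151,-0.37,-0.06,0,15,0.5,-4.8,-0.151,-0.372,-0.052,0,15,0.5,-4.8,-0.151,-0.372,-0.052,0]}}

```text
clock: 10.1
position: [0.507, -0.1439, 0.0213]
ee_rot: [-0.008, 1.0, 0.0, 0.001]
ft_force: [0.1, 0.3, -1.0]
grip_width: 0.261
grasp_force: 59.6
```

```bash
python3 - <<'E'
from h import *
o=status.get_obs();print(o["clock"],o["position"],o["ee_rot"],o["ft_force"],o["grasp_force"])
E
```

```text
10.1 [ 0.50700736 -0.14390901  0.02133773] [-8.28245309e-03  9.99965540e-01  2.36936906e-04  5.12570998e-04] [ 0.05488232  0.32870414 -0.98001144] 59.62664901817334
```

Call:
{"name": "play_rows", "arguments": {"plan": [0,0,0,0,0,0.002,0,0,0,0,0,0,0.002,0,0,0,0,0,0,0.002,0.6,0,0,0,0,0,0.002,1,0,0,0,0,0,0.002,1,0,0,0,0,0,0.002,1,0,0,0,0,0,0.002,1,0,0,0,0,0,-0.05,1,0,0,0,0,0,-0.11,1,0,0,0,0,0,-0.17,1,0,0,0,0,0,-0.235,1,0,0,0,-0.05,0.05,-0.235,1,0,0,0,-0.107,0.102,-0.235,1,0,0,0,-0.107,0.102,-0.235,1,0,0,0,-0.107,0.102,-0.235,1]}}

```text
clock: 11.98
position: [0.6126, -0.0386, 0.2543]
ee_rot: [-0.01, 1.0, -0.0, -0.001]
ft_force: [-0.4, -0.7, -0.6]
grip_width: 1.003
grasp_force: 0.0
```

```bash
python3 - <<'E'
from h import *
import pickle
m=viewer.camera_model("wrist");im=viewer.camera("wrist")[:,:,::-1].copy()
pickle.dump(m,open("w5.pkl","wb"))
o=status.get_obs();print(o["clock"],o["position"],o["ee_rot"],(proj(m,[(.612,-.04,.159),(.612,-.04,.008)])*1.4).round(0))
t=viewer.camera("top")[:,:,::-1];t=cv2.resize(cv2.convertScaleAbs(t[150:300,150:390],alpha=1.6),(240*1,150))
e=cv2.resize(cv2.convertScaleAbs(im,alpha=1.6),(784,588));e[438:588,0:240]=t;cv2.imwrite("pics/w5.png",e)
E
```

```text
12.025 [ 0.61180762 -0.04049829  0.25467449] [-8.46646684e-03  9.99963944e-01 -3.90306747e-04 -5.26496117e-04] [[380. 304.]
 [381. 245.]]
```

View pics/w5.png

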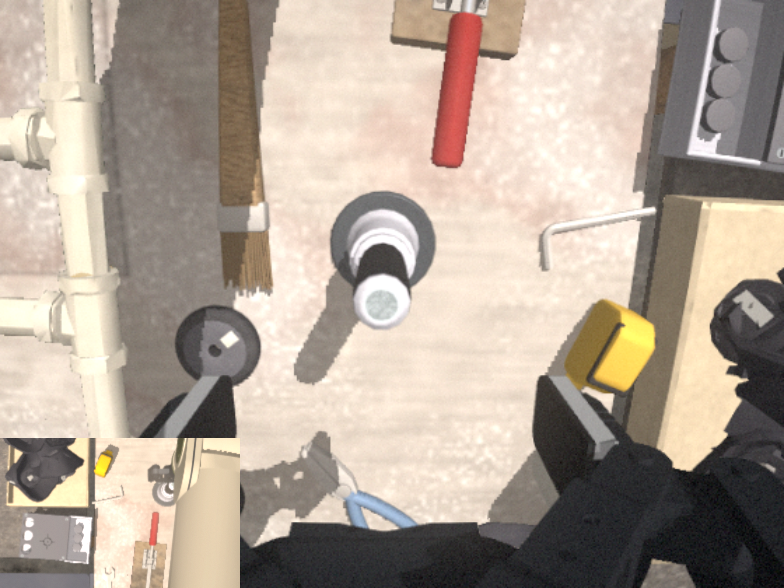

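The gauge cap is at (382,302), where (380,304) was predicted, so the gauge is at about (0.611,−0.039). The slugs lie flat in the trough and the brush lies on the bench. I'll descend and grip the gauge.

Call:
{"name": "play_rows", "arguments": {"plan": [0,0,0,0.001,0.001,0.05,1,0,0,0,0.001,0.001,0.1,1,0,0,0,0.001,0.001,0.135,1,0,0,0,0.001,0.001,0.145,1,0,0,0,0.001,0.001,0.145,1,0,0,0,0.001,0.001,0.145,0.5,0,0,0,0.001,0.001,0.145,0,0,0,0,0.001,0.001,0.145,0,0,0,0,0.001,0.001,0.145,0,0,0,0,0.001,0.001,0.145,0,0,0,0,0.001,0.001,0.145,0,0,0,0,0.001,0.001,0.145,0], "squeeze": 80}}

```text
clock: 13.58
position: [0.6113, -0.0396, 0.111]
ee_rot: [-0.008, 1.0, 0.0, 0.0]
ft_force: [-1.4, -0.7, 6.0]
grip_width: 0.307
grasp_force: 78.2
```

```bash
python3 - <<'E'
from h import *
o=status.get_obs();print(o["clock"],o["position"],o["ee_rot"],o["ft_force"],o["grasp_force"],o["grip_width"])
L=o["position"][2]-.008;print("L",L)
R=face(.0143+.0015,.0112,0);print(R)
# ring world from measured pixel
tip=np.array([.4752,.2765]);x,y=(tip-org)@ux,(tip-org)@uy;print(x,y)
for p,Rr in [((.611,-.04,.24),None),((.53,.06,.26),None),(face(x,y,L+.06),Rsw),(face(x,y,L+.012),Rsw),(face(x,y,L-.0045),Rsw)]: print(np.round(p,4),rel(p,Rr))
E
```

```text
13.575 [ 0.61129251 -0.03956512  0.11097029] [-8.17491136e-03  9.99966473e-01  8.38377026e-05  4.65620680e-04] [-1.42865626 -0.69685221  6.0465602 ] 78.22181224822998 0.30709956957695134
L 0.10297029107289887
[0.47538008 0.2765134  0.05987977]
0.015775660000000018 0.011379539999999978
[ 0.611 -0.04   0.24 ] [0.0, 0.0, 0.0, 0.0002, -0.0004, -0.129]
[0.53 0.06 0.26] [0.0, 0.0, 0.0, 0.0795, 0.1009, -0.1491]
[0.4724 0.2344 0.2173] [-15.0, -0.6, 4.7, 0.1343, 0.2762, -0.1064]
[0.4732 0.2468 0.1709] [-15.0, -0.6, 4.7, 0.1333, 0.2886, -0.06]
[0.4735 0.2511 0.155 ] [-15.0, -0.6, 4.7, 0.133, 0.2929, -0.0441]
```

Call:
{"name": "play_rows", "arguments": {"plan": [0,0,0,0,0,-0.04,0,0,0,0,0,0,-0.09,0,0,0,0,0,0,-0.149,0,0,0,0,0.04,0.05,-0.149,0,0,0,0,0.08,0.1,-0.149,0,-8,0,2,0.1,0.15,-0.14,0,-15,-0.6,4.7,0.118,0.2,-0.13,0,-15,-0.6,4.7,0.134,0.25,-0.115,0,-15,-0.6,4.7,0.134,0.276,-0.106,0,-15,-0.6,4.7,0.134,0.276,-0.106,0,-15,-0.6,4.7,0.134,0.284,-0.077,0,-15,-0.6,4.7,0.134,0.284,-0.077,0,-15,-0.6,4.7,0.134,0.284,-0.077,0]}}

```text
clock: 15.2
position: [0.4731, 0.2414, 0.1881]
ee_rot: [0.033, 0.991, 0.131, 0.005]
ft_force: [-0.4, 1.2, -1.6]
grip_width: 0.312
grasp_force: 79.7
```

```bash
python3 - <<'E'
from h import *
import pickle
o=status.get_obs();print(o["clock"],o["position"],o["ee_rot"],o["ft_force"],o["grasp_force"],o["grip_width"])
T=Rn.from_quat(o["ee_rot"]).as_matrix()
M={k:viewer.camera_model(k) for k in["wrist","top","scene"]};I={k:viewer.camera(k)[:,:,::-1].copy() for k in M}
pickle.dump((M,I),open("w6.pkl","wb"))
tip=o["position"]+T[:,2]*.103
for k in M:print(k,proj(M[k],[tip,face(.0158,.0114,0),o["position"]]).round(1).tolist())
print(tip,"angle",np.degrees(np.arccos(-T[:,2]@n)),rel(face(.0158,.0114,.103),Rsw))
f=lambda i,w,h:cv2.resize(cv2.convertScaleAbs(i,alpha=1.8,beta=10),(w,h),interpolation=cv2.INTER_CUBIC)
cv2.imwrite("pics/w6.png",np.vstack([np.hstack([f(I["top"][205:305,150:270],396,300),f(I["scene"][265:385,180:320],394,300)]),f(I["wrist"][150:420,:][:213],790,300)]))
E
```

```text
15.2 [0.47313939 0.24142298 0.18811795] [0.03339569 0.99087161 0.1305261  0.00459515] [-0.43434378  1.1933324  -1.59586051] 79.7157347202301 0.311647475152635
wrist [[272.9, 214.4], [274.0, 202.5], [272.3, 288.4]]
top [[197.2, 253.7], [195.9, 253.5], [201.3, 254.9]]
scene [[244.3, 314.8], [241.6, 325.6], [254.2, 274.4]]
[0.47497531 0.26803429 0.08863193] angle nan [0.1, 0.1, 0.0, 0.0002, 0.0002, 0.03]<stdin>:9: RuntimeWarning: invalid value encountered in arccos
```

View pics/w6.png

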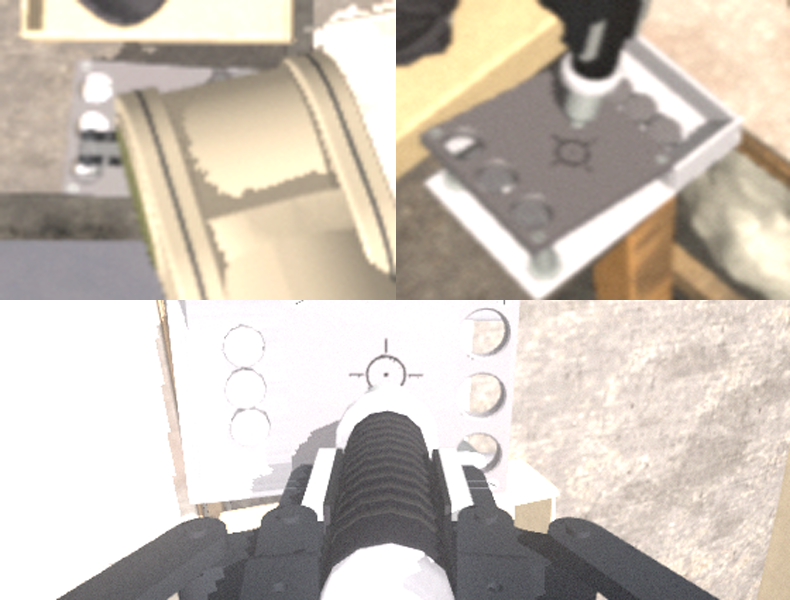

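In the mosaic, the wrist panel has the ring dot at (386,374), which is native (273.6,202.5) against a predicted (274.0,202.5). The scene panel has the tip at (577,122), within 1 px of prediction. I'll approach now, using force as the check.

Call:
{"name": "play_rows", "arguments": {"plan": [0,0,0,0,0,0.012,0,0,0,0,0,0,0.022,0,0,0,0,0,0,0.025,0,0,0,0,0,0,0.025,0,0,0,0,0,0,0.025,0,0,0,0,0,0,0.025,0]}}

```text
clock: 16.1
position: [0.4729, 0.2488, 0.1634]
ee_rot: [0.033, 0.991, 0.131, 0.004]
ft_force: [1.0, -0.2, -0.8]
grip_width: 0.313
grasp_force: 79.7
```

```bash
cat > f.py <<'E'
from h import *
F=[]
for _ in range(8):
    viewer.camera("scene");F.append(status.get_obs()["ft_force"])
o=status.get_obs();F=np.array(F);print(o["clock"],"Fn",(F@n).mean().round(2),(F@n).std().round(2),F.mean(0).round(2),rel(face(.0158,.0114,.103),Rsw),o["grasp_force"])
E
python3 f.py
```

```text
16.5 Fn -1.29 0.49 [ 0.15  0.23 -1.27] [0.0, -0.0, 0.0, -0.0006, 0.0002, 0.0039] 79.71581697463989
```

Baseline Fn is −1.3 N, from the gauge's weight, with about 4 mm of gap expected. I'll press in to 3 mm of expected compression first.

Call:
{"name": "play_rows", "arguments": {"plan": [0,0,0,-0.0005,0,0.003,0,0,0,0,-0.0005,0,0.005,0,0,0,0,-0.0005,0,0.007,0,0,0,0,-0.0005,0,0.007,0,0,0,0,-0.0005,0,0.007,0]}}

```text
clock: 17.12
position: [0.4735, 0.2505, 0.1565]
ee_rot: [0.033, 0.991, 0.131, 0.004]
ft_force: [-0.8, -1.1, 1.6]
grip_width: 0.307
grasp_force: 79.8
```

```bash
python3 f.py
```

```text
17.525 Fn 1.43 0.33 [ 0.02 -0.76  1.28] [0.0, -0.0, 0.0, -0.0001, 0.0001, -0.0031] 79.8250937461853
```

The contact force is 2.7 N, about 2 mm of compression. I'll go in 2.5 mm more.

Call:
{"name": "play_rows", "arguments": {"plan": [0,0,0,0,0,0.0015,0,0,0,0,0,0,0.0025,0,0,0,0,0,0,0.0025,0,0,0,0,0,0,0.0025,0]}}

```text
clock: 18.02
position: [0.4734, 0.2512, 0.154]
ee_rot: [0.033, 0.991, 0.131, 0.004]
ft_force: [0.1, -1.6, 2.9]
grip_width: 0.308
grasp_force: 79.9
```

```bash
python3 f.py && python3 - <<'E'
from h import *
import pickle
# ring/tip check in scene: tip-ring offset via dark ring blob; before vs now
M,I=pickle.load(open("w6.pkl","rb"))
im=viewer.camera("wrist")[:,:,::-1];m=viewer.camera_model("wrist")
print(proj(m,[face(.0158,.0114,0)]).round(1))
g=cv2.cvtColor(np.ascontiguousarray(im),cv2.COLOR_BGR2GRAY);u,v=proj(m,[face(.0158,.0114,0)])[0].astype(int)
d=((g[v-40:v+12,u-40:u+41]<150));print(*["".join("#" if q else "." for q in r) for r in d[::2]],sep="\n")
E
```

```text
18.425 Fn 3.33 0.39 [ 0.02 -1.17  3.14] [0.0, -0.0, 0.0, -0.0001, 0.0001, -0.0056] 79.88661289215088
[[273.1 217. ]]
#################################################################################
#################################################################################
#################################################################################
#################################################################################
#################################################################################
#################################################################################
#################################################################################
#################################################################################
#################################################################################
#################################################################################
#################################################################################
#################################################################################
[... 448 characters left out ...]
####..........##############################
#####################################................############################
################################.......................##########################
##########################................................#######################
########################......................................###################
######################...........................................################
####################................................................#############
##################...................................................############
###############.......................................................###########
```

Force is 4.6 N, about 5.2 mm of compression. I'll check the lateral position numerically in the scene view.

```bash
python3 - <<'E'
from h import *
import pickle
M,I=pickle.load(open("w6.pkl","rb"));m=M["scene"]
g=cv2.cvtColor(I["scene"],cv2.COLOR_BGR2GRAY)
now=cv2.cvtColor(np.ascontiguousarray(viewer.camera("scene")[:,:,::-1]),cv2.COLOR_BGR2GRAY)
print("cols 230-258, rows 304-334")
for r in range(304,335):print(r," ".join("%3d"%x for x in g[r,230:259]))
print("now")
for r in range(314,335):print(r," ".join("%3d"%x for x in now[r,230:259]))
o=status.get_obs();p=face(.0158,.0114,0)
print(proj(m,[p,p+.01*up,p+.01*np.array([*uy,0]),p+.01*n]).round(1).tolist())
E
```

```text
cols 230-258, rows 304-334
304  69  70  68  70  68  64  50  41  37  42  55  71  83  90  97 102 107 111 111 110 105 100  90  81  76  75  75  75  76
305  69  69  70  69  69  63  54  45  39  43  56  76  85  90  99 104 107 108 109 105 100  95  85  76  71  72  73  75  74
306  68  70  69  69  71  67  60  50  41  48  64  77  88  93 100 102 108 111 109 105  98  91  81  74  69  70  69  71  72
307  68  67  69  69  68  69  65  56  48  50  68  79  90  96 100 104 109 110 108 102  95  87  78  71  69  70  69  70  75
308  68  70  70  70  68  68  67  62  54  56  68  84  92  97 103 105 110 107 106 100  93  83  75  69  69  69  69  71  77
309  69  70  69  67  67  69  68  67  60  59  69  82  91  98 103 107 109 107 105 101  92  80  74  68  69  69  69  69  72
310  70  69  70  69  69  69  69  68  65  61  65  80  92 101 104 107 108 107 103  98  90  77  72  69  71  70  69  68  70
311  68  68  68  69  70  70  70  71  69  65  63  72  88  99 102 108 106 106 101  93  83  76  71  71  69  69  69  70  69
312  69  69  68  69  70  68  70  69  68  67  65  66  77  89  98 100 101  96  91  86  80  73  68  69  70  68  69  
[... 4535 characters left out ...]
 67  68  69  69  69  70  68  67  69
330  68  69  67  69  66  61  57  58  62  57  53  52  52  52  53  55  56  60  64  68  69  70  68  69  69  69  69  70  68
331  70  69  70  68  67  64  64  65  67  66  62  61  56  57  58  61  63  59  61  65  67  69  68  70  69  69  69  68  70
332  68  69  70  69  67  66  67  66  69  68  68  67  66  64  66  66  65  63  60  62  66  68  69  68  69  69  70  71  69
333  69  68  70  68  68  69  68  70  70  70  69  68  70  71  68  68  68  64  62  64  66  67  68  67  68  69  70  69  70
334  67  70  68  69  68  70  69  68  69  69  70  67  69  70  69  69  69  70  66  66  67  69  68  69  69  69  68  68  68
[[241.6, 325.6], [237.4, 328.4], [245.2, 329.4], [242.4, 322.2]]
```

The ring centre is at (242.3,325.5). The pressed nose axis lies at column 242.7, which is where it should be, so the tip is on the mark to within about 2 mm. I'll ease back slightly towards half travel.

Call:
{"name": "play_rows", "arguments": {"plan": [0,0,0,0,0,-0.0005,0,0,0,0,0,0,-0.0005,0,0,0,0,0,0,-0.0005,0,0,0,0,0,0,-0.0005,0]}}

```text
clock: 19.02
position: [0.4734, 0.2511, 0.1544]
ee_rot: [0.033, 0.991, 0.131, 0.004]
ft_force: [-0.3, -0.2, 3.0]
grip_width: 0.306
grasp_force: 79.9
```

```bash
python3 f.py && python3 -c "
from workcell import manip
print(manip.hand_in())"
```

```text
19.425 Fn 2.61 0.26 [ 0.45 -0.69  2.53] [0.0, -0.0, 0.0, -0.0001, 0.0002, -0.0051] 79.88567590713501
the job is handed in; nothing more can be done
None
```

I handed the job in at about 19.4 s, with no verdict returned: the three slugs are in the trough, the brush is back on the bench, and the gauge is held square on the ringed mark at about 3.9 N, roughly half its tip's travel.

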